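# Make up the coffee board and the tea board

## Robot

A 6-joint arm with a two-finger parallel gripper is mounted at the origin on a cart in front of the work surface, level with it; the furniture and walls round the work are solid. World frame = base frame: x ahead of the robot, y to its left, z up, the work surface at z = 0. Lengths are in mm, angles in rad, forces in N, time in s.
With the tool pointing down it reaches from about 350 to 875 mm from the base axis. Payload 4.2 kg.
Tool frame: the origin (TCP) lies between the finger pads; the fingertips stand 25 mm ahead of it and the grasp point (between the pads) lies 6 mm ahead of it; z points along the fingers, y is the line along which they close (so a half turn about z gives the same grasp; the last joint's range is limited). The gripper opens to 85 mm and grips with 20 to 120 N. Pads are 22 mm wide; open, the fingers measure 114 mm over their backs; the gripper's body (76 mm by 85 mm) begins 54 mm behind the grasp point. The pads swing forward as they close: fully open they stand 13 mm farther back than shut.
Start: joints at [1.541, 0.385, 0.008, 0, -1.194, -0.259], TCP at [177.969, 599.105, 256.312] pointing down, gripper open.
Joint ranges: [-3.14, 3.14], [-1.21, 2.06], [-1.07, 1.41], [-3.16, 2.05], [-2.99, -0.16], [-3.1, 3.1]. Speed limits (rad/s): [2.79, 2.79, 3.14, 3.14, 3.14, 3.14].

## Interface

Orientations are given as a unit quaternion [x, y, z, w].
In Python, from bench import read_state, get_image, job_done gives the robot as it stands.
- The arm moves only by the tool play_rows, never from a script. Its argument "series" is a list of rows, each a list of 6 numbers: the shift along the world's x, y, z in mm, then the turn, a rotation vector about the world's x, y, z in units of 6 degrees (1.0 is 6 degrees). A call has 1 to 20 rows; each row shifts and turns the commanded pose from where the row before left it; what a row does not reach is not made up. A row lasts 1/12 s, in which the tool goes at most 41.7 mm and 7.16 degrees, less where a joint would pass 70% of its speed; a pose out of reach is approached as far as the arm can. A call is refused whole if a number of a shift passes 41.7 or a number of a turn 1, either way. A call with a gripper value outside its range is refused whole. "gripper" is the opening, from 0 (shut) to 1 (fully open), set as the call begins (left out, the last holds). The fingers move at their own pace and stop on an object; the grip force is fixed at half the most. Time passes only in rows, so rows that do not move let the fingers close. It gives the time, the measured TCP pose, the force, the opening and the grip force at its end, in the units of the state.
- read_state(): the state, without advancing time (a new reading comes with each control period).
- get_image(name): name is "side" or "top"; returns a dict with "image" (480x640x3 uint8, red, green, blue), "fx", "fy", "cx", "cy" (pixels), "dist_coeffs" ([k1, k2, p1, p2, k3] as OpenCV has them; the pictures are not rectified), "eye" and "rotation" of the camera in the world. Camera axes: x right, y down, z forward; pixel columns grow to the right and rows downward; lengths in mm; the calibration is good to about 2 mm. A picture is of the moment at which its call begins. There is no depth.
- job_done(): hands the job in; it is judged then, once.
The state is a dict: "clock": time; "joints": joint angles; "joint_vel": joint speeds; "joint_efforts": joint torques, N m; "position": TCP position; "ee_rot": TCP orientation; "contact_force": force on the tool from outside, world axes, zero at the start; "wrist_torque": the same for the moment, N m; "gripper_width": finger opening in mm; "grasp_force": force on a finger pad.
Only numpy, scipy, OpenCV 4.12 (cv2) and the standard library are available. Lean on these libraries where they do the work, as an engineer would, in place of code of your own. Each camera call takes 0.05 s, during which the arm holds its last target. There are 200 camera calls.

## Task

Make up the two drinks boards: on the coffee board, the one with the white brewing pot, stand the jar of coffee in the round pocket and set the steel filter holder in the pot, turned so that its two lugs drop fully home into the notches; on the tea board, stand the tea box in the oblong pocket and the sugar jar in the square one. Everything must stand upright on the floor of its pocket, let go; leave the salt and pepper where they are.

Things in the scene. Friction and masses are not known exactly. Their poses are not given: they have to be found in the camera images.
- coffee_board: Fixed light-wood board with the white pot on it, 222 (x) x 130 (y) x 18 mm, steel pulls at both x ends (20 mm out). Origin: centre of underside, on the worktop; x along the board, away from the robot (within 10 deg); z up. Round pocket 76 mm wide, 10 deep (floor 8 above the origin), centre x = -58 mm, y = 0. One board stands left, one right, swapped at random.
- tea_board: Fixed board of the same size and axes, no pot. Pockets 10 mm deep (floor 8 above the origin): oblong 114 (x) x 76 mm (y), centre x = +47, y = 0; square 84 mm, centre x = -62, y = 0. Between the left board and the middle stands a fixed drinks dispenser, whose tap juts out to world x = 0.47, y = 0.16 m at 0.165 to 0.185 m height: pass in front of it.
- brewing_pot: White ceramic pot fixed on the coffee board at its x = +50 mm, y = 0, 96 mm across, 62 high, loop handle on its -y side. Origin: centre of underside, 18 mm above the worktop; turned up to 35 deg from the board. Seat ring level with the rim: opening radius 33 mm, two notches on its +x and -x sides, 16 mm wide, 10 deep (floor 52 above the origin), out to radius 44.
- filter_holder: Loose steel cone, 44 mm wide at the foot, 60 at the rim, 46 high, 0.09 kg. Two rim lugs on its +x, -x sides: 10 mm wide, 38 to 46 high, out to radius 40. Black grip bar along x above: 60 long, 12 thick (y), 73 to 87 high. Origin: centre of foot; x within 30 deg of world x. Home in the pot: origin 14 mm above the pot's (lugs out of line: 24). Half a turn is the same.
- coffee_jar: Loose round jar of dark brown granules with a red lid, 60 mm across, 100 mm high, 0.2 to 0.4 kg. Origin: centre of its foot, on the worktop at the start; z up.
- sugar_jar: Loose squarish clear jar of white sugar with a red lid, 68 x 68 mm (faces across its x and y), 105 mm high, 0.2 to 0.4 kg. Origin: centre of its foot, on the worktop at the start; z up. Its x is within 15 degrees of world x.
- tea_box: Loose upright yellow carton of tea bags, 100 mm (its x) x 60 mm (its y) x 105 mm high, 0.12 kg. Origin: centre of its underside, on the worktop at the start; z up. Its x is within 15 degrees of world x.
- salt_jar: Loose spice jar with a yellow-brown cap, 42 mm across, 106 mm high, at the back of the work; belongs to neither board. Origin: centre of its foot.
- pepper_jar: Loose spice jar with a black cap, 40 mm across, 105 mm high, at the back of the work; belongs to neither board. Origin: centre of its foot.
Things that resemble listed ones, but are neither listed nor needed, are in the scene too. Leave any turquoise look-alike of the coffee_jar alone.

How it is judged:
By the outcome, as a careful person would: the job done as asked, in the order asked, and still so for the second after the job is handed in, with the robot touching nothing.
It also fails if it takes over 90 s, if anything falls off the work surface, if the arm or the gripper's body presses on something with over 40 N, if the wrist force passes 120 N, or if a joint passes its speed limit or range.

## Working session

There is one attempt and no reset: what is moved stays moved. The work goes in short steps, Python scripts to look and compute and a tool call to move; the robot and the scene stay as the last step left them, time stands still between calls to the robot, and variables do not carry over. Pictures are saved under pics/ and viewed, at most 16 in all, crops included, and the job is handed in when it is done.

Besides the shell and the picture viewer there is one more tool, called after "Emit:" as a command line: name --pt "numbers of a row" for each row, then --argument value for the rest. play_rows: Moves the arm, as the interface text tells. Its arguments: {"type":"object","properties":{"series":{"type":"array","items":{"type":"array","items":{"type":"number"}}},"gripper":{"type":"number"}},"required":["series"]}

```bash
mkdir -p pics; cat > h.py <<'E'
import numpy as np, cv2, json
from bench import read_state, get_image, job_done
def snap(n,f):
    d=get_image(n); cv2.imwrite(f'pics/{f}.png',cv2.cvtColor(np.asarray(d['image']),cv2.COLOR_RGB2BGR))
    json.dump({k:np.asarray(v).tolist() for k,v in d.items() if k!='image'},open(f'cal_{n}.json','w')); return d
def cal(n):
    c=json.load(open(f'cal_{n}.json')); K=np.array([[c['fx'],0,c['cx']],[0,c['fy'],c['cy']],[0,0,1.]])
    return K,np.array(c['dist_coeffs']),np.array(c['eye']),np.array(c['rotation'])
def up(n,px,z):
    K,D,e,R=cal(n); p=cv2.undistortPoints(np.array(px,float).reshape(-1,1,2),K,D).reshape(-1,2)
    r=np.c_[p,np.ones(len(p))]@R.T; t=(np.broadcast_to(z,len(p))-e[2])/r[:,2]; return e+r*t[:,None]
def proj(n,P):
    K,D,e,R=cal(n); P=np.array(P,float).reshape(-1,3); c=(P-e)@R
    return cv2.projectPoints(c.reshape(-1,1,3),np.zeros(3),np.zeros(3),K,D)[0].reshape(-1,2)
E
python3 -c "
from h import *
for n in('top','side'):
    d=snap(n,n+'0'); print(d['eye'],np.round(d['rotation'],3).tolist(),d['fx'])
print(read_state())"
```

```text
[ 256.953571      6.75766686 1476.61194067] [-0.69, 0.716, -0.072, 0.073] 539.76534510992
[ 106.22819083 -978.02424006  497.25464281] [0.816, -0.182, 0.107, -0.538] 440.7944904921793
{'clock': 0.1, 'joints': array([ 1.54057589e+00,  3.85497029e-01,  6.77819169e-03, -4.51132395e-04,
       -1.19397906e+00, -2.58635151e-01]), 'joint_vel': array([ 0.00021217, -0.00219318,  0.00251   ,  0.00250496, -0.0009706 ,
        0.00076113]), 'joint_efforts': array([-6.89581179e-05, -3.93318522e+01,  1.88930601e+01,  4.19800624e+00,
       -2.60286361e-03,  6.20741474e-06]), 'position': array([177.85637309, 598.67848923, 255.32417728]), 'ee_rot': array([ 9.89575976e-01, -1.44008470e-01, -9.99447218e-05,  9.68486090e-04]), 'contact_force': array([ 0.73679429,  0.2960988 , -0.88862876]), 'wrist_torque': array([ 0.00011609, -0.00088716,  0.04538096]), 'grasp_force': 0.0, 'gripper_width': 85.45727992690082}
```

View pics/top0.png

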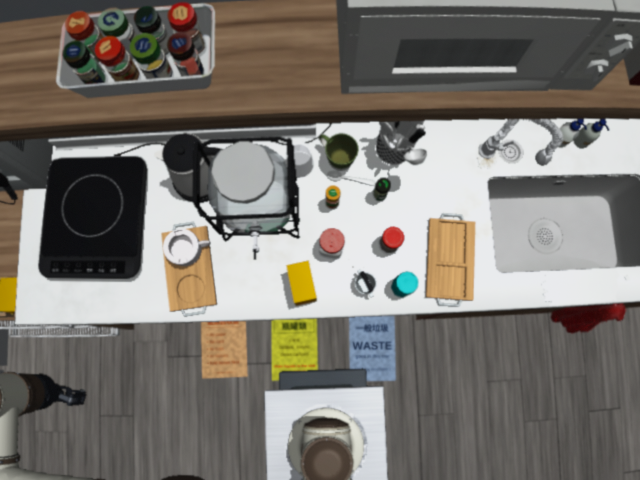

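View pics/side0.png

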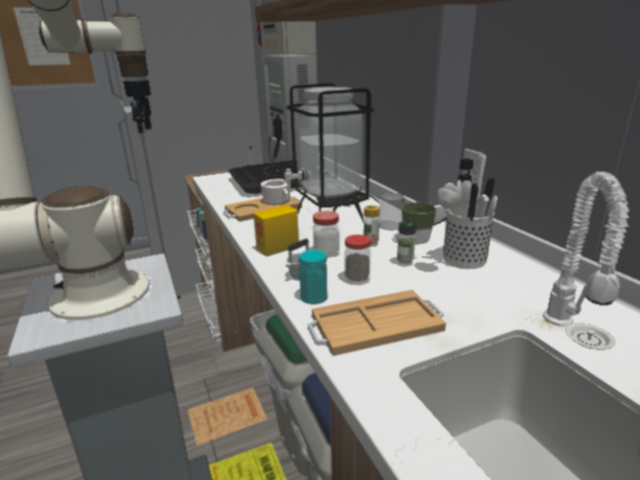

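Top view: coffee board at (190,265) with the pot at (182,246), and tea board at (451,260). There are two red-lid jars, at (331,242) and (392,239), a turquoise one at (404,285), the filter holder at (366,283) and the tea box at (301,283). In the side view, the jar at (325,230) holds white sugar and the one at (357,260) holds dark granules, so (392,239) is the coffee. I'll confirm this in crops.

```bash
python3 -c "
import cv2
t=cv2.imread('pics/top0.png');s=cv2.imread('pics/side0.png')
cv2.imwrite('pics/c1.png',cv2.resize(t[215:315,280:420],None,fx=5.7,fy=5.7,interpolation=3))
a=cv2.resize(t[215:325,150:230],None,fx=5,fy=5,interpolation=3);b=cv2.resize(t[205:315,410:490],None,fx=5,fy=5,interpolation=3)
cv2.imwrite('pics/c2.png',cv2.hconcat([a,b]))
cv2.imwrite('pics/c3.png',cv2.resize(s[195:310,245:395],None,fx=5,fy=5,interpolation=3))
"
```

```text
(no output)
```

View pics/c1.png

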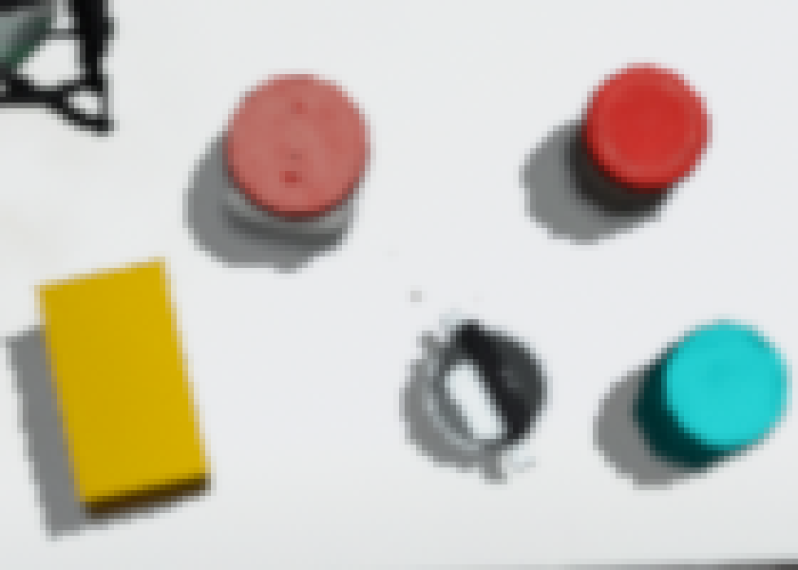

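View pics/c2.png

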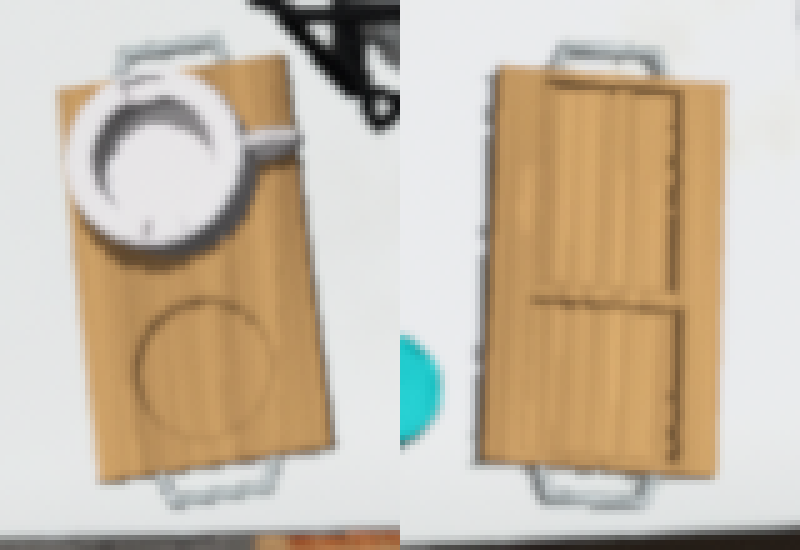

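View pics/c3.png

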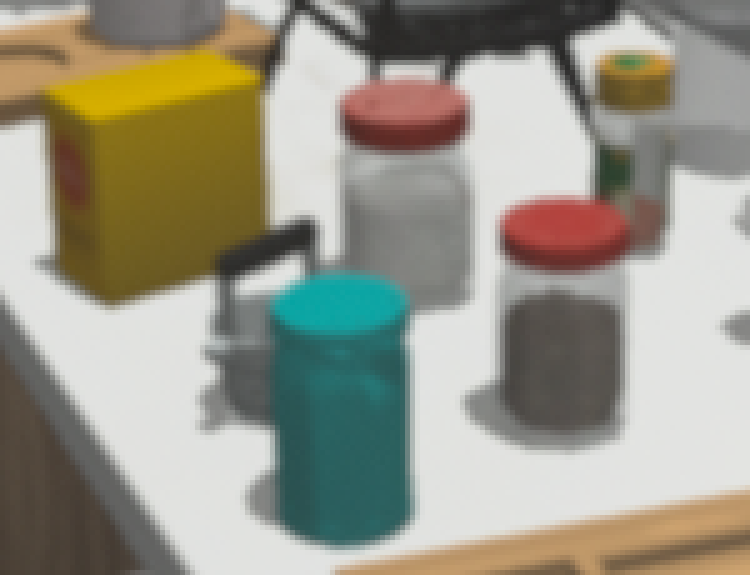

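```bash
cat > m.py <<'E'
from h import *
def c(pts,f,x,y): return (np.array(pts,float)+.5)/f-.5+[x,y]
def rect(q,z):
    P=up('top',q,z); d=(P[0]-P[3])+(P[1]-P[2]); return P[:,:2].mean(0),np.degrees(np.arctan2(d[1],d[0])),np.linalg.norm(P[0]-P[3]),np.linalg.norm(P[1]-P[0])
print('tea',rect(c([(38,287),(163,260),(210,478),(85,502)],5.7,280,215),105))
print('cb',rect(c([(58,92),(288,55),(335,448),(100,482)],5,150,215),18))
print('tb',rect(c([(98,66),(328,85),(318,476),(75,462)],5,410,205),18))
for n,p,z in [('sugar',(297,145),105),('coffee',(646,126),100),('turq',(724,384),100)]: print(n,up('top',c([p],5.7,280,215),z)[0,:2])
L=up('top',c([(450,325),(515,462)],5.7,280,215),46); B=up('top',c([(465,328),(520,440)],5.7,280,215),87)
for n,X in(('lugs',L),('bar',B)): d=X[0]-X[1]; print(n,X.mean(0)[:2],np.linalg.norm(d),np.degrees(np.arctan2(d[1],d[0])))
pc=up('top',c([(155,160)],5,150,215),80)[0];print('pot',pc)
N=up('top',c([(140,85),(150,228)],5,150,215),80)
d=N[0]-N[1];print('notch',N.mean(0),np.linalg.norm(d),np.degrees(np.arctan2(d[1],d[0])))
h=up('top',c([(297,141)],5,150,215),50)[0]-pc;print('handle',np.degrees(np.arctan2(h[1],h[0]))+90)
E
python3 m.py; python3 - <<'E'
import cv2
a=cv2.imread('pics/top0.png')
b=cv2.resize(a[225:270,155:215],None,fx=6.6,fy=6.6*1,interpolation=2)
c=cv2.resize(a[262:302,346:386],None,fx=9,fy=9,interpolation=2)
import numpy as np
H=max(b.shape[0],c.shape[0]);p=lambda i:cv2.copyMakeBorder(i,0,H-i.shape[0],0,0,0)
cv2.imwrite('pics/c4.png',cv2.hconcat([p(b),p(c)]))
E
```

```text
Traceback (most recent call last):
  File "m.py", line 5, in <module>
    print('tea',rect(c([(38,287),(163,260),(210,478),(85,502)],5.7,280,215),105))
                ~~~~^^^^^^^^^^^^^^^^^^^^^^^^^^^^^^^^^^^^^^^^^^^^^^^^^^^^^^^^^^^^
  File "m.py", line 4, in rect
    P=up('top',q,z); d=(P[0]-P[3])+(P[1]-P[2]); return P[:,:2].mean(0),np.degrees(np.arctan2(d[1],d[0])),np.linalg.norm(P[0]-P[3]),np.linalg.norm(P[1]-P[0])
  File "h.py", line 11, in up
    r=np.c_[p,np.ones(len(p))]@R.T; t=(np.broadcast_to(z,len(p))-e[2])/r[:,2]; return e+r*t[:,None]
      ~~~~~~~~~~~~~~~~~~~~~~~~^~~~
ValueError: matmul: Input operand 1 has a mismatch in its core dimension 0, with gufunc signature (n?,k),(k,m?)->(n?,m?) (size 4 is different from 3)
```

View pics/c4.png

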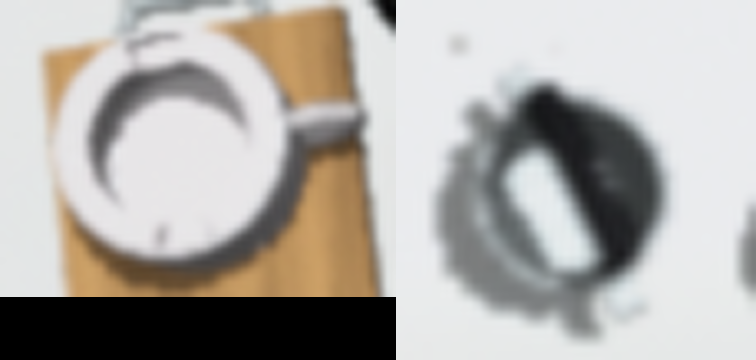

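```bash
sed -i 's/np.array(c\[.rotation.\])$/Rotation.from_quat(c["rotation"]).as_matrix()/; 1a from scipy.spatial.transform import Rotation' h.py
sed -i '/^L=/,$d' m.py; cat >> m.py <<'E'
def seg(n,p,f,x,y,z):
    X=up('top',c(p,f,x,y),z);d=X[0]-X[1];print(n,X.mean(0)[:2],np.linalg.norm(d),np.degrees(np.arctan2(d[1],d[0])))
seg('lugs',[(117,78),(232,303)],9,346,262,46)
seg('bar',[(144,95),(212,260)],9,346,262,87)
seg('notch',[(155,50),(185,230)],6.6,155,225,80)
pc=up('top',c([(172,146)],6.6,155,225),80)[0];print('pot',pc)
h=up('top',c([(360,118)],6.6,155,225),50)[0]-pc;print('handle',np.degrees(np.arctan2(h[1],h[0]))+90)
E
python3 m.py
python3 - <<'E'
from h import *
print(proj('top',[[178,599,280]]),proj('side',[[178,599,256],[0,0,0]]))
E
```

```text
tea (array([427.80032466,  47.17246118]), np.float64(10.364540336346698), np.float64(99.30898354525071), np.float64(57.68243732319632))
cb (array([486.66189864, 359.89389403]), np.float64(6.960046656791605), np.float64(220.23079348680068), np.float64(131.83877577821062))
tb (array([ 485.7934692 , -364.05984399]), np.float64(-7.237735845061427), np.float64(222.2689087760319), np.float64(131.10196968567215))
sugar [532.75876974 -34.89110392]
coffee [ 536.58757625 -195.2550898 ]
turq [ 416.57293023 -223.03541052]
lugs [ 425.41806477 -120.34636096] 74.80028901793537 24.11671671923103
bar [ 424.25445995 -117.93749279] 51.400895549071215 19.39046615660496
notch [537.41756412 367.40171627] 75.67222358165799 10.206814601130683
pot [534.71659564 366.47016989  80.        ]
handle 11.84201319082105
[[ 57.81514718 389.2644063 ]] [[144.84985876 127.52213616]
 [100.83171699 293.1789382 ]]
```

Both estimates agree on the pot: (536,366), turned about 11°. The coffee jar is the red-lid one with dark granules, at (537,-195). Now moving to it, passing in front of the tap.

Emit:
play_rows --pt "16 -31 0 0 0 0.2" --pt "16 -31 0 0 0 0.2" --pt "16 -31 0 0 0 0.2" --pt "16 -31 0 0 0 0.2" --pt "16 -31 0 0 0 0.2" --pt "16 -31 0 0 0 0.2" --pt "16 -31 0 0 0 0.2" --pt "16 -31 0 0 0 0.2" --pt "16 -31 0 0 0 0.2" --pt "16 -31 0 0 0 0.2" --pt "16 -31 0 0 0 0.2" --pt "16 -31 0 0 0 0.2" --pt "16 -31 0 0 0 0.2" --pt "0 -33 0 0 0 0.2" --pt "0 -33 0 0 0 0" --pt "0 -33 0 0 0 0" --pt "0 -33 0 0 0 0" --pt "0 -33 0 0 0 0" --pt "0 -33 0 0 0 0" --pt "0 -33 0 0 0 0" --gripper 1

```text
clock: 1.77
position: [385.3, -36.4, 256.3]
ee_rot: [1.0, 0.002, 0.0, -0.0]
contact_force: [1.3, -0.6, -0.1]
gripper_width: 85.4
grasp_force: 0.0
```

Emit:
play_rows --pt "21.5 -23 0 0 0 0" --pt "21.5 -23 0 0 0 0" --pt "21.5 -23 0 0 0 0" --pt "21.5 -23 0 0 0 0" --pt "21.5 -23 0 0 0 0" --pt "21.5 -23 0 0 0 0" --pt "22 -22 0 0 0 0" --pt "0 0 -20 0 0 0" --pt "0 0 -30 0 0 0" --pt "0 0 -30 0 0 0" --pt "0 0 0 0 0 0"

```text
clock: 2.68
position: [532.8, -194.2, 169.6]
ee_rot: [1.0, 0.001, -0.007, -0.002]
contact_force: [-0.4, 0.2, -0.6]
gripper_width: 85.1
grasp_force: 0.0
```

```bash
python3 - <<'E'
from h import *
snap('side','s1');snap('top','t1');p=read_state()['position'];print(p)
q=proj('side',[p+[0,0,-25]]);print(q, proj('top',[p+[0,0,-25]]))
i=cv2.imread('pics/s1.png');j=cv2.imread('pics/t1.png')
cv2.imwrite('pics/v1.png',cv2.hconcat([cv2.resize(i[150:300,270:450],None,fx=2.2,fy=2.2),cv2.resize(j[190:340,310:490],None,fx=2.2,fy=2.2)]))
E
```

```text
[ 536.62307635 -195.06881195  175.8107644 ]
[[357.69679705 217.29012888]] [[395.51847311 232.56458927]]
```

View pics/v1.png

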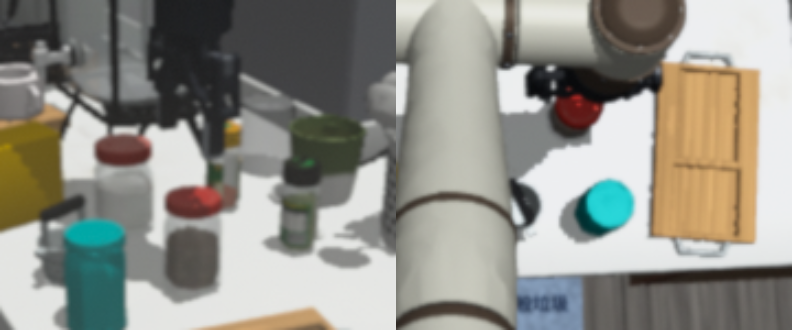

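```bash
python3 - <<'E'
from h import *
print(proj('side',[[537,-237,151],[537,-195,151],[537,-153,151],[537,-195,240],[537,-195,100],[537,-195,0]]), proj('top',[[537,-195,200],[537,-195,250]]))
E
```

```text
[[367.50749025 223.62774913]
 [357.83590954 217.1692275 ]
 [348.8555507  211.17115802]
 [358.29889392 177.31495768]
 [357.59119469 238.69334436]
 [357.14945935 278.41014322]] [[398.25396533 228.13172211]
 [401.28545589 223.43994054]]
```

Side view: near finger at (368,228) as projected, and the lid at (358,241) sits under the TCP. It is aligned, so I'll descend and grip.

Emit:
play_rows --pt "0 0 -26 0 0 0" --pt "0 0 -26 0 0 0" --pt "0 0 -26 0 0 0" --pt "0 0 -24 0 0 0" --pt "0 0 0 0 0 0" --pt "0 0 0 0 0 0"

```text
clock: 3.28
position: [538.0, -195.0, 75.6]
ee_rot: [1.0, 0.003, 0.001, 0.0]
contact_force: [0.5, -0.5, 0.9]
gripper_width: 85.2
grasp_force: 0.0
```

Emit:
play_rows --pt "0 0 0 0 0 0" --pt "0 0 0 0 0 0" --pt "0 0 0 0 0 0" --pt "0 0 0 0 0 0" --pt "0 0 0 0 0 0" --pt "0 0 0 0 0 0" --gripper 0

```text
clock: 3.78
position: [538.8, -195.3, 77.6]
ee_rot: [1.0, 0.003, 0.003, 0.001]
contact_force: [0.0, -1.1, 6.0]
gripper_width: 58.2
grasp_force: 63.6
```

Emit:
play_rows --pt "0 0 20 0 0 0" --pt "0 0 40 0 0 0" --pt "0 0 40 0 0 0" --pt "0 0 40 0 0 0" --pt "-22 23 0 0 0 0" --pt "-22 23 0 0 0 0" --pt "-22 23 0 0 0 0" --pt "-22 23 0 0 0 0" --pt "-22 23 0 0 0 0" --pt "-22 23 0 0 0 0" --pt "-22 23 0 0 0 0" --pt "0 30 0 0 0 0" --pt "0 30 0 0 0 0" --pt "0 30 0 0 0 0" --pt "0 30 0 0 0 0" --pt "0 30 0 0 0 0" --pt "0 30 0 0 0 0" --pt "0 30 0 0 0 0" --pt "0 30 0 0 0 0" --pt "0 30 0 0 0 0"

```text
clock: 5.45
position: [382.2, 237.4, 215.2]
ee_rot: [1.0, 0.002, 0.0, -0.001]
contact_force: [0.9, 0.4, -3.7]
gripper_width: 57.9
grasp_force: 66.1
```

Emit:
play_rows --pt "11.5 28.5 0 0 0 0" --pt "11.5 28.5 0 0 0 0" --pt "11.5 28.5 0 0 0 0" --pt "11.5 28.5 0 0 0 0" --pt "0 0 -25 0 0 0" --pt "0 0 -35 0 0 0" --pt "0 0 -30 0 0 0" --pt "0 0 -15 0 0 0" --pt "0 0 0 0 0 0" --pt "0 0 0 0 0 0"

```text
clock: 6.28
position: [428.9, 350.0, 109.5]
ee_rot: [1.0, 0.002, -0.0, 0.0]
contact_force: [-0.4, 0.6, -2.3]
gripper_width: 58.0
grasp_force: 66.2
```

```bash
python3 - <<'E'
from h import *
snap('top','t2');snap('side','s2');print(read_state()['position'],read_state()['contact_force'],proj('top',[[429,353,35],[429,353,135]]),proj('side',[[429,353,30],[429,353,130]]))
i=cv2.imread('pics/s2.png');j=cv2.imread('pics/t2.png')
cv2.imwrite('pics/v2.png',cv2.hconcat([cv2.resize(i[150:230,210:310],None,fx=4,fy=4),cv2.resize(j[225:305,150:250],None,fx=4,fy=4)]))
E
```

```text
[429.82210662 351.17562595 111.36934281] [-0.01775676 -0.39806269 -2.76552259] [[189.26571777 287.99880329]
 [179.94343633 283.57799854]] [[246.41435235 203.28263725]
 [243.52139336 173.09991512]]
```

View pics/v2.png

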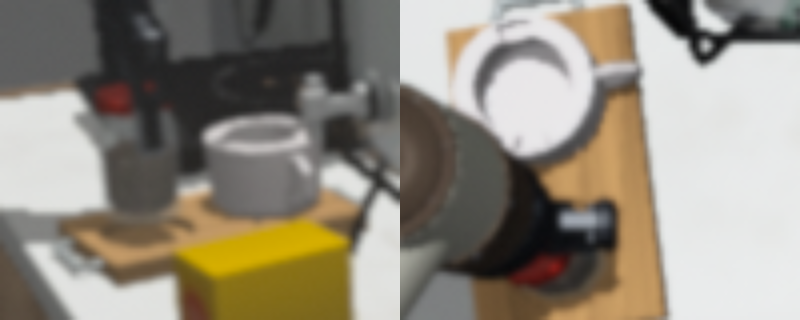

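The jar's foot is seen at side (245.5,202.5), against a projected pocket centre of (246.4,203.3). It is aligned.

Emit:
play_rows --pt "-0.5 2 -8 0 0 0" --pt "0 0 -8 0 0 0" --pt "0 0 -6 0 0 0" --pt "0 0 -3 0 0 0" --pt "0 0 -2 0 0 0" --pt "0 0 0 0 0 0" --pt "0 0 0 0 0 0"

```text
clock: 6.97
position: [428.2, 352.1, 85.7]
ee_rot: [1.0, 0.003, 0.0, 0.0]
contact_force: [-7.7, -2.5, 18.2]
gripper_width: 58.0
grasp_force: 67.9
```

Emit:
play_rows --pt "0 0 0 0 0 0" --pt "0 0 0 0 0 0" --pt "0 0 0 0 0 0" --pt "0 0 0 0 0 0" --pt "0 0 15 0 0 0" --pt "0 0 40 0 0 0" --pt "0 0 40 0 0 0" --pt "0 0 40 0 0 0" --pt "-11 -28 0 0 0 0" --pt "-11 -28 0 0 0 0" --pt "-11 -28 0 0 0 0" --pt "-11 -28 0 0 0 0" --pt "0 -32 0 0 0 0" --pt "0 -32 0 0 0 0" --pt "0 -32 0 0 0 0" --pt "0 -32 0 0 0 0" --pt "0 -32 0 0 0 0" --pt "0 -32 0 0 0 0" --pt "0 -32 0 0 0 0" --pt "0 -32 0 0 0 0" --gripper 1

```text
clock: 8.63
position: [384.2, -17.4, 217.4]
ee_rot: [1.0, 0.002, 0.0, -0.0]
contact_force: [0.5, 1.0, -0.1]
gripper_width: 85.7
grasp_force: 0.0
```

Emit:
play_rows --pt "10 -25 0 0 0 0.6" --pt "10 -25 0 0 0 0.6" --pt "10 -25 0 0 0 0.6" --pt "10.5 -26 0 0 0 0.6" --pt "0 0 -30 0 0 0.6" --pt "0 0 -30 0 0 0.6" --pt "0 0 -20 0 0 0" --pt "0 0 0 0 0 0" --pt "0 0 0 0 0 0"

```text
clock: 9.38
position: [424.7, -117.1, 136.8]
ee_rot: [0.982, 0.19, -0.001, 0.0]
contact_force: [0.1, 0.0, 0.3]
gripper_width: 85.1
grasp_force: 0.0
```

```bash
python3 - <<'E'
from h import *
snap('top','t3');snap('side','s3');s=read_state();print(s['position'],s['ee_rot'])
P=[]
for y in(22,):
  c,sn=np.cos(np.radians(y)),np.sin(np.radians(y))
  for k in(-30,30): P.append([425+k*c,-119+k*sn,87])
print(proj('side',P),proj('side',[s['position']+[0,0,-25]]))
i=cv2.imread('pics/s3.png');j=cv2.imread('pics/t3.png');k=j[220:300,140:220]
cv2.imwrite('pics/v3.png',cv2.hconcat([cv2.resize(i[195:295,270:370],None,fx=4,fy=4),cv2.resize(k,None,fx=5,fy=5)]))
E
```

```text
[ 426.18741029 -116.84004527  138.57081584] [9.81809415e-01 1.89864729e-01 1.22332588e-03 4.00037526e-04]
[[288.32207878 245.13473073]
 [307.4935223  236.93426789]] [[297.72692433 229.76122638]]
```

View pics/v3.png

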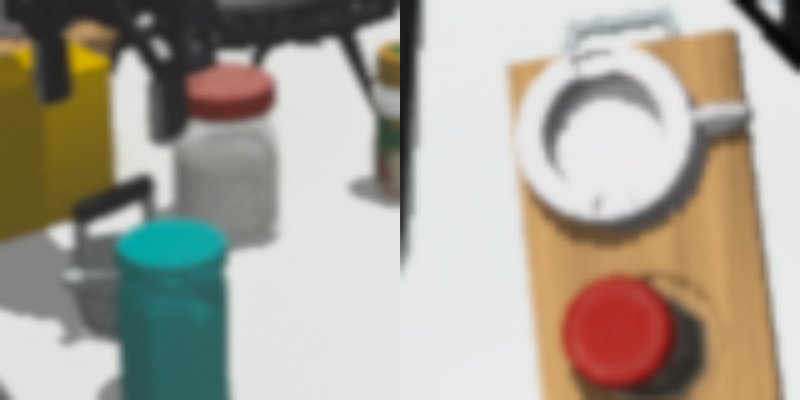

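Top view shows the coffee jar in its pocket. In the side view the bar runs (288,245)-(308,239), as modelled. Descending to grip it.

Emit:
play_rows --pt "0 -1 -20 0 0 0" --pt "0 0 -20 0 0 0" --pt "0 0 -12 0 0 0" --pt "0 0 0 0 0 0" --pt "0 0 0 0 0 0"

```text
clock: 9.9
position: [425.9, -117.7, 86.4]
ee_rot: [0.982, 0.19, 0.001, 0.0]
contact_force: [-0.7, 0.1, 0.7]
gripper_width: 85.1
grasp_force: 0.0
```

Emit:
play_rows --pt "0 0 0 0 0 0" --pt "0 0 0 0 0 0" --pt "0 0 0 0 0 0" --pt "0 0 0 0 0 0" --pt "0 0 0 0 0 0" --pt "0 0 0 0 0 0" --pt "0 0 0 0 0 0" --pt "0 0 0 0 0 0" --pt "0 0 0 0 0 0" --gripper 0

```text
clock: 10.65
position: [425.1, -117.9, 85.4]
ee_rot: [0.982, 0.19, 0.0, 0.0]
contact_force: [0.3, 0.2, 1.8]
gripper_width: 11.1
grasp_force: 62.1
```

Emit:
play_rows --pt "0 0 20 0 0 0" --pt "0 0 40 0 0 0" --pt "0 0 40 0 0 0" --pt "0 0 40 0 0 0" --pt "-10 25 0 0 0 -0.4" --pt "-10 25 0 0 0 -0.4" --pt "-10 25 0 0 0 -0.4" --pt "-10 25 0 0 0 -0.4" --pt "0 32 0 0 0 -0.2" --pt "0 32 0 0 0 0" --pt "0 32 0 0 0 0" --pt "0 32 0 0 0 0" --pt "0 32 0 0 0 0" --pt "0 32 0 0 0 0" --pt "0 32 0 0 0 0" --pt "0 32 0 0 0 0" --pt "0 32 0 0 0 0" --pt "0 32 0 0 0 0" --pt "0 0 0 0 0 0"

```text
clock: 12.23
position: [385.4, 306.9, 224.8]
ee_rot: [0.995, 0.098, 0.001, -0.001]
contact_force: [-0.3, 0.5, -0.7]
gripper_width: 10.6
grasp_force: 61.8
```

```bash
python3 - <<'E'
from h import *
snap('top','t4');snap('side','s4');s=read_state();print(s['position'],s['ee_rot'],s['grasp_force'])
E
```

```text
[384.39568109 302.74838339 224.35455416] [ 9.95279823e-01  9.70401016e-02 -8.64546632e-04  7.37709526e-04] 61.76910996437073
```

Emit:
play_rows --pt "25 10.5 0 0 0 0" --pt "25 10.5 0 0 0 0" --pt "25 10.5 0 0 0 0" --pt "25 10.5 0 0 0 0" --pt "25 10.5 0 0 0 0" --pt "25 10.5 0 0 0 0" --pt "0 0 -20 0 0 0" --pt "0 0 -20 0 0 0" --pt "0 0 0 0 0 0" --pt "0 0 0 0 0 0"

```text
clock: 13.17
position: [534.5, 363.4, 184.1]
ee_rot: [0.995, 0.096, -0.001, 0.001]
contact_force: [0.2, 0.6, -0.1]
gripper_width: 11.1
grasp_force: 61.8
```

```bash
python3 - <<'E'
from h import *
snap('top','t5');snap('side','s5');s=read_state();print(s['position'],s['ee_rot'])
i=cv2.imread('pics/s5.png');j=cv2.imread('pics/t5.png')
cv2.imwrite('pics/v5.png',cv2.hconcat([cv2.resize(i[130:215,235:305],None,fx=6,fy=6,interpolation=2),cv2.resize(j[215:300,150:215],None,fx=6,fy=6,interpolation=2)]))
p=s['position'];print(proj('side',[[*p[:2],p[2]-86],[*p[:2],p[2]-40],[536,366,80],[536,366,18]]))
E
```

```text
[535.42414907 364.81274779 186.7605559 ] [ 9.95355702e-01  9.62610742e-02  8.50076790e-04 -3.29416652e-04]
[[275.19244718 176.73014135]
 [274.27309394 162.9175287 ]
 [275.64848168 182.73136573]
 [276.831324   200.57408796]]
```

View pics/v5.png

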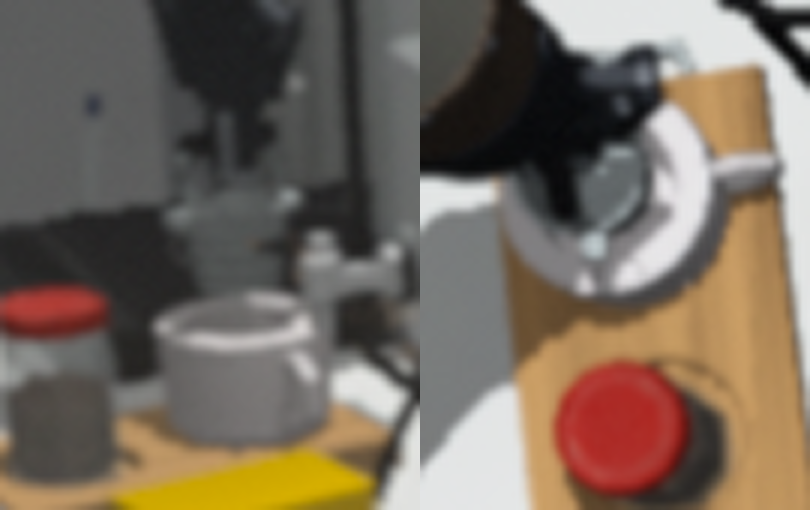

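```bash
python3 - <<'E'
from h import *
print(up('top',[[178.75,255.1]],146.8),up('top',[[179.1,261.3]],80), proj('top',[[498.1,357.5,146.8],[536-42*.981,366-42*.19,80]]))
# refine pot: rim outer circle from t3 image edges
i=cv2.imread('pics/t3.png'); hsv=cv2.cvtColor(i,cv2.COLOR_BGR2HSV)
k=i[225:280,155:215]
# board-wood boundary around pot, angular radial scan
g=cv2.GaussianBlur(hsv[...,1].astype(np.float32),(0,0),.7)
P=[]
for a in np.radians(np.arange(0,360,6)):
    R=np.linspace(38,60,90); W=np.c_[536+R*np.cos(a),366+R*np.sin(a),np.full(90,80.)]
    q=proj('top',W).astype(np.float32); v=cv2.remap(g,q[:,0].reshape(-1,1),q[:,1].reshape(-1,1),1).ravel()
    d=np.gradient(v); m=d.argmax()
    if v[-1]>90 and v[0]<40: P.append((W[m,0],W[m,1]))
P=np.array(P);A=np.c_[2*P,np.ones(len(P))];x=np.linalg.lstsq(A,(P**2).sum(1),rcond=None)[0];print(len(P),x[:2],np.sqrt(x[2]+x[0]**2+x[1]**2))
E
```

```text
[[499.96958186 353.83700682 146.8       ]] [[495.46659001 370.10663429  80.        ]] [[177.31947416 255.87838119]
 [183.57611174 261.39633091]]
30 [532.52106877 361.52013181] 49.57291163956072
```

Emit:
play_rows --pt "0.5 0.5 -15 0 0 0" --pt "0 0 -15 0 0 0" --pt "0 0 -15 0 0 0" --pt "0 0 -8 0 0 0" --pt "0 0 -3 0 0 0" --pt "0 0 0 0 0 0" --pt "0 0 0 0 0 0"

```text
clock: 13.85
position: [535.9, 366.0, 130.6]
ee_rot: [0.995, 0.096, 0.001, -0.001]
contact_force: [1.6, -0.1, -0.5]
gripper_width: 10.9
grasp_force: 61.9
```

```bash
python3 - <<'E'
from h import *
for k in range(1):
  s=read_state();print(s['position'],s['ee_rot'],s['contact_force'],s['wrist_torque'])
snap('top','t6')
i=cv2.imread('pics/t6.png')
x0,y0,f=160,228,14
b=cv2.resize(i[y0:y0+40,x0:x0+50],None,fx=f,fy=f,interpolation=2)
def dr(c,yaw,pts,z,col):
    a=np.radians(yaw);R=np.array([[np.cos(a),-np.sin(a)],[np.sin(a),np.cos(a)]])
    W=np.c_[np.array(pts)@R.T+c,np.full(len(pts),z)]; q=((proj('top',W)-[x0,y0]+.5)*f-.5).astype(np.int32)
    cv2.polylines(b,[q],False,col,1)
for sg in(1,-1):
    dr((536,366),11,[(33*sg,8),(44*sg,8),(44*sg,-8),(33*sg,-8)],80,(0,0,255))
    dr(s['position'][:2],11,[(30*sg,5),(40*sg,5),(40*sg,-5),(30*sg,-5)],s['position'][2]-40,(0,255,0))
t=np.linspace(0,2*np.pi,60);dr((536,366),0,np.c_[48*np.cos(t),48*np.sin(t)],80,(255,0,0))
cv2.imwrite('pics/v6.png',b)
E
```

```text
[535.92670073 366.0023677  130.60986259] [ 9.95333035e-01  9.64946463e-02  8.24751945e-04 -5.01848544e-04] [ 1.62675665 -0.09281806 -0.46183405] [ 0.05139724 -0.0566462   0.02680032]
```

View pics/v6.png

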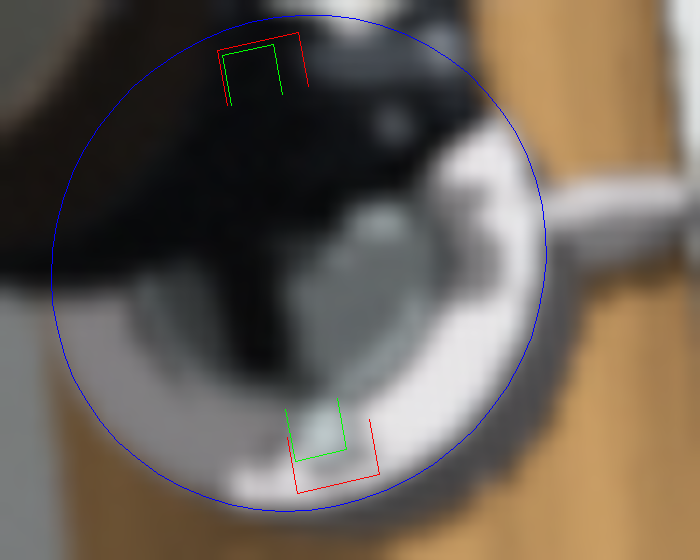

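Blue and red outlines show the pot model fits, and the near lug at (322,430) lies inside the grey notch. Next, a gentle push down.

Emit:
play_rows --pt "0 0 -3 0 0 0" --pt "0 0 -2 0 0 0" --pt "0 0 -2 0 0 0" --pt "0 0 0 0 0 0" --pt "0 0 0 0 0 0"

```text
clock: 14.32
position: [535.9, 366.2, 122.6]
ee_rot: [0.995, 0.096, 0.001, -0.001]
contact_force: [0.2, 3.3, -0.9]
gripper_width: 11.1
grasp_force: 61.8
```

Emit:
play_rows --pt "0 0 -2 0 0 0" --pt "0 0 -2 0 0 0" --pt "0 0 -1 0 0 0" --pt "0 0 0 0 0 0" --pt "0 0 0 0 0 0"

```text
clock: 14.73
position: [536.2, 366.4, 117.7]
ee_rot: [0.995, 0.096, 0.001, -0.001]
contact_force: [3.0, 4.2, -0.1]
gripper_width: 10.9
grasp_force: 61.9
```

Emit:
play_rows --pt "0 0 -1.5 0 0 0" --pt "0 0 0 0 0 0" --pt "0 0 0 0 0 0"

```text
clock: 14.98
position: [536.4, 366.4, 117.1]
ee_rot: [0.995, 0.097, 0.001, -0.001]
contact_force: [3.0, 4.0, 5.6]
gripper_width: 10.7
grasp_force: 62.5
```

Emit:
play_rows --pt "0 0 0 0 0 0" --pt "0 0 0 0 0 0" --pt "0 0 0 0 0 0" --pt "0 0 0 0 0 0" --pt "0 0 0 0 0 0" --pt "0 0 0 0 0 0" --pt "0 0 10 0 0 0" --pt "0 0 30 0 0 0" --pt "0 0 40 0 0 0" --pt "0 0 40 0 0 0" --pt "-25 -10.5 0 0 0 0" --pt "-25 -10.5 0 0 0 0" --pt "-25 -10.5 0 0 0 0" --pt "-25 -10.5 0 0 0 0" --pt "-25 -10.5 0 0 0 0" --pt "-25 -10.5 0 0 0 0" --pt "0 -32 0 0 0 0" --pt "0 -32 0 0 0 0" --pt "0 -32 0 0 0 0" --pt "0 0 0 0 0 0" --gripper 0.6

```text
clock: 16.65
position: [383.9, 202.5, 236.6]
ee_rot: [0.995, 0.095, -0.001, 0.0]
contact_force: [-0.2, 0.9, -0.1]
gripper_width: 51.0
grasp_force: 0.0
```

```bash
python3 - <<'E'
from h import *
print(read_state()['position'])
snap('top','t7');snap('side','s7')
i=cv2.imread('pics/t7.png');j=cv2.imread('pics/s7.png')
cv2.imwrite('pics/v7.png',cv2.hconcat([cv2.resize(i[225:275,155:215],None,fx=6.6,fy=6.6,interpolation=2),cv2.resize(j[145:195,250:310],None,fx=6.6,fy=6.6,interpolation=2)]))
E
```

```text
[383.91831487 202.493894   236.58494962]
```

View pics/v7.png

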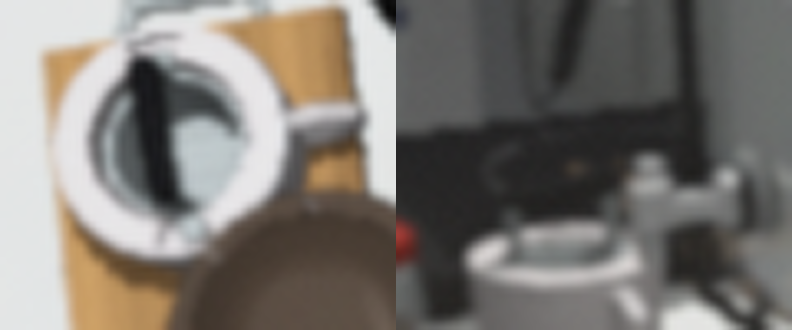

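The holder sits home and level: its near lug is in the notch at (190,230). Next, the tea box.

Emit:
play_rows --pt "0 -31 0 0 0 -0.1" --pt "0 -31 0 0 0 0" --pt "0 -31 0 0 0 0" --pt "22 -31 0 0 0 0" --pt "22 -31 0 0 0 0" --pt "0 0 -20 0 0 0" --pt "0 0 -35 0 0 0" --pt "0 0 -25 0 0 0" --pt "0 0 -25 0 0 0" --pt "0 0 -25 0 0 0" --pt "0 0 -20 0 0 0" --pt "0 0 -5 0 0 0" --pt "0 0 0 0 0 0" --gripper 1

```text
clock: 17.83
position: [429.4, 51.9, 79.8]
ee_rot: [0.996, 0.092, -0.001, 0.001]
contact_force: [0.0, 0.3, 0.2]
gripper_width: 85.3
grasp_force: 0.0
```

Emit:
play_rows --pt "0 0 0 0 0 0" --pt "0 0 0 0 0 0" --pt "0 0 0 0 0 0" --pt "0 0 0 0 0 0" --pt "0 0 0 0 0 0" --pt "0 0 0 0 0 0" --gripper 0

```text
clock: 18.33
position: [430.9, 52.3, 82.4]
ee_rot: [0.996, 0.091, 0.002, -0.001]
contact_force: [0.7, 0.6, 6.9]
gripper_width: 59.4
grasp_force: 65.0
```

Emit:
play_rows --pt "0 0 20 0 0 0" --pt "0 0 40 0 0 0" --pt "0 0 40 0 0 0" --pt "0 0 40 0 0 0" --pt "8 -32 0 0 0 -0.3" --pt "8 -32 0 0 0 -0.3" --pt "8 -32 0 0 0 -0.3" --pt "8 -32 0 0 0 -0.3" --pt "8 -32 0 0 0 -0.3" --pt "8 -32 0 0 0 -0.3" --pt "8 -32 0 0 0 -0.3" --pt "8 -32 0 0 0 -0.3" --pt "8 -32 0 0 0 -0.3" --pt "8 -32 0 0 0 -0.3" --pt "8 -32 0 0 0 0" --pt "8 -32 0 0 0 0" --pt "8 -32 0 0 0 0" --pt "0 0 0 0 0 0" --pt "0 0 0 0 0 0"

```text
clock: 19.92
position: [532.8, -365.6, 219.5]
ee_rot: [0.998, -0.067, -0.001, -0.001]
contact_force: [-0.3, 0.9, -1.4]
gripper_width: 59.5
grasp_force: 65.4
```

```bash
python3 - <<'E'
from h import *
s=read_state();print(s['position'],s['joints'],Rotation.from_quat(s['ee_rot']).as_euler('xyz',degrees=True))
E
```

```text
[ 532.75328283 -365.55704507  219.53119069] [-3.51764044e-01  4.46916601e-01  1.21120838e-02 -7.66540731e-04
 -1.13803901e+00  1.78808031e+00] [-1.79935816e+02  1.05957223e-01 -7.72354015e+00]
```

Emit:
play_rows --pt "1.5 -4.5 -20 0 0 0.1" --pt "0 0 -30 0 0 0" --pt "0 0 -30 0 0 0" --pt "0 0 -20 0 0 0" --pt "0 0 0 0 0 0" --pt "0 0 0 0 0 0"

```text
clock: 20.42
position: [534.4, -367.8, 120.4]
ee_rot: [0.998, -0.06, -0.001, -0.0]
contact_force: [-0.0, 0.2, 0.0]
gripper_width: 59.9
grasp_force: 65.3
```

```bash
python3 - <<'E'
from h import *
snap('side','s8');snap('top','t8');s=read_state();p=s['position'];print(p,s['ee_rot'][:2])
b=cv2.imread('pics/s8.png');x0,y0,f=330,180,4.5
b=cv2.resize(b[y0:y0+130,x0:x0+150],None,fx=f,fy=f,interpolation=2)
a=np.radians(-7.2);R=np.array([[np.cos(a),-np.sin(a)],[np.sin(a),np.cos(a)]])
def dr(c,h,z,col):
    pts=np.array([(1,1),(1,-1),(-1,-1),(-1,1),(1,1)])*h
    q=((proj('side',np.c_[pts@R.T+c,np.full(5,z)])-[x0,y0]+.5)*f-.5).astype(np.int32);cv2.polylines(b,[q],False,col,1)
dr((532.4,-370),(57,38),18,(0,0,255));dr((424.3,-356.3),(42,42),18,(0,0,255));dr((485.8,-364.06),(111,65),18,(255,0,0))
c=p[:2]+R@[-2,0];dr(c,(50,30),p[2]-82,(0,255,0));dr(c,(50,30),p[2]+23,(0,255,0))
cv2.imwrite('pics/v8.png',b)
E
```

```text
[ 536.11170215 -368.84152388  123.04632252] [ 0.99820172 -0.0599188 ]
```

View pics/v8.png

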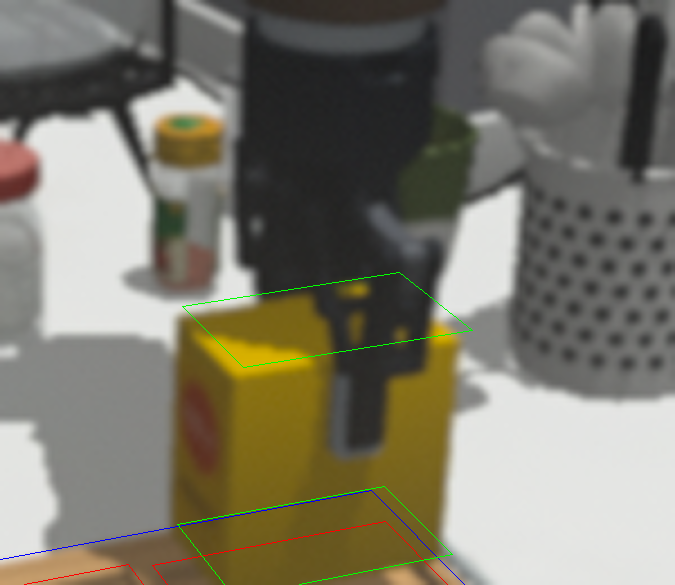

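Emit:
play_rows --pt "1 0 -8 0 0 0" --pt "0 0 -8 0 0 0" --pt "0 0 -8 0 0 0" --pt "0 0 -4 0 0 0" --pt "0 0 -2 0 0 0" --pt "0 0 0 0 0 0" --pt "0 0 0 0 0 0"

```text
clock: 21.1
position: [536.0, -369.0, 90.7]
ee_rot: [0.998, -0.061, 0.0, 0.0]
contact_force: [-0.3, 0.2, -1.7]
gripper_width: 59.3
grasp_force: 65.4
```

Emit:
play_rows --pt "0 0 -1 0 0 0" --pt "0 0 -1 0 0 0" --pt "0 0 0 0 0 0" --pt "0 0 0 0 0 0"

```text
clock: 21.43
position: [536.1, -369.1, 90.5]
ee_rot: [0.998, -0.06, 0.0, 0.0]
contact_force: [-3.2, 1.3, 6.8]
gripper_width: 59.4
grasp_force: 66.2
```

Emit:
play_rows --pt "0 0 0 0 0 0" --pt "0 0 0 0 0 0" --pt "0 0 0 0 0 0" --pt "0 0 0 0 0 0" --pt "0 0 15 0 0 0" --pt "0 0 40 0 0 0" --pt "0 0 40 0 0 0" --pt "0 0 40 0 0 0" --pt "0 0 0 0 0 0" --gripper 1

```text
clock: 22.18
position: [539.7, -371.4, 234.1]
ee_rot: [0.998, -0.06, 0.008, 0.004]
contact_force: [0.6, -0.9, 1.8]
gripper_width: 85.3
grasp_force: 0.0
```

```bash
python3 - <<'E'
from h import *
snap('side','s9'); print(read_state()['position'])
out=[]
for n,fn,x0,y0,w,h in(('top','top0',312,222,40,45),('side','s9',305,205,50,56.25)):
    h=int(h);f=400/w
    b=cv2.imread(f'pics/{fn}.png')[y0:y0+h,x0:x0+w];b=cv2.resize(b,(400,450),interpolation=2)
    for yaw,col in((-10,(0,0,255)),(0,(0,255,0)),(10,(255,0,0))):
        a=np.radians(yaw);R=np.array([[np.cos(a),-np.sin(a)],[np.sin(a),np.cos(a)]])
        pts=np.array([(1,1),(1,-1),(-1,-1),(-1,1),(1,1)])*34@R.T+[532.8,-34.9]
        for z in (0,):
            q=((proj(n,np.c_[pts,np.full(5,z)])-[x0,y0]+.5)*[400/w,450/h]-.5).astype(np.int32);cv2.polylines(b,[q],False,col,1)
    out.append(b)
s=cv2.imread('pics/s9.png');s=cv2.resize(s[150:350,300:460],(360,450),interpolation=2)
cv2.imwrite('pics/v9.png',cv2.resize(cv2.hconcat(out),(800,450)))
cv2.imwrite('pics/v9b.png',s)
E
```

```text
[ 538.31653588 -370.18503027  229.75197182]
```

View pics/v9.png

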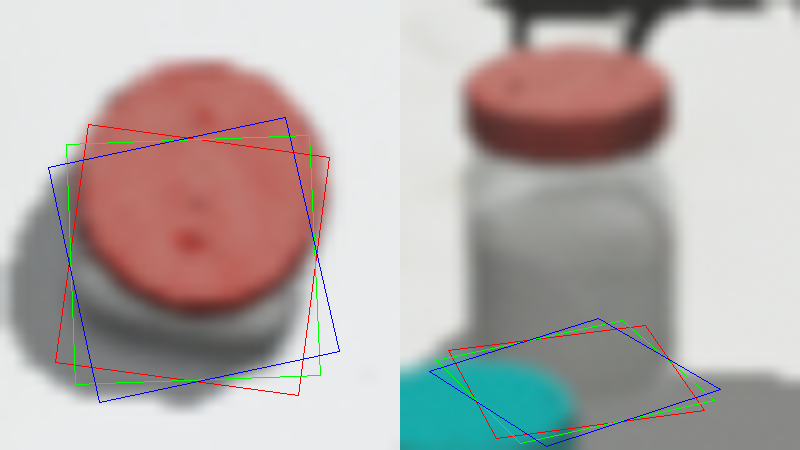

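```bash
python3 - <<'E'
from h import *
for z in (300,350,400,450): print(z,'wrist cap,elbow tube L edge,R edge at row190', up('top',[[416,205],[312,200],[362,215]],z)[:,:2].round().tolist())
# dispenser frame top right-front corner: top px ~ (298,233)?; corners
for z in (0,100,200,300,350): print(z,up('top',[[298,237],[299,137],[298,200]],z)[:,:2].round().tolist())
# side: frame top corners (303,112),(370,95) 
print(proj('side',[[x,y,z] for x in(560,) for y in(70,) for z in(0,200,300,350)]).round().tolist(),proj('side',[[760,70,z] for z in(0,200,300,350)]).round().tolist())
E
```

```text
300 wrist cap,elbow tube L edge,R edge at row190 [[567.0, -223.0], [587.0, 12.0], [548.0, -99.0]]
350 wrist cap,elbow tube L edge,R edge at row190 [[554.0, -214.0], [573.0, 11.0], [536.0, -95.0]]
400 wrist cap,elbow tube L edge,R edge at row190 [[541.0, -204.0], [559.0, 11.0], [524.0, -90.0]]
450 wrist cap,elbow tube L edge,R edge at row190 [[528.0, -194.0], [545.0, 11.0], [511.0, -86.0]]
0 [[566.0, 56.0], [864.0, 44.0], [673.0, 53.0]]
100 [[545.0, 52.0], [823.0, 42.0], [645.0, 49.0]]
200 [[524.0, 49.0], [782.0, 39.0], [617.0, 46.0]]
300 [[503.0, 46.0], [741.0, 37.0], [589.0, 43.0]]
350 [[493.0, 44.0], [720.0, 35.0], [575.0, 42.0]]
[[319.0, 236.0], [318.0, 166.0], [317.0, 128.0], [316.0, 108.0]] [[380.0, 223.0], [383.0, 157.0], [384.0, 121.0], [385.0, 102.0]]
```

```bash
python3 - <<'E'
import cv2
t=cv2.imread('pics/t1.png');s=cv2.imread('pics/s1.png')
cv2.imwrite('pics/w1.png',cv2.hconcat([cv2.resize(t[120:320,180:440],(400,308)),cv2.resize(s[0:220,180:466],(400,308))]))
E
```

```text
(no output)
```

View pics/w1.png

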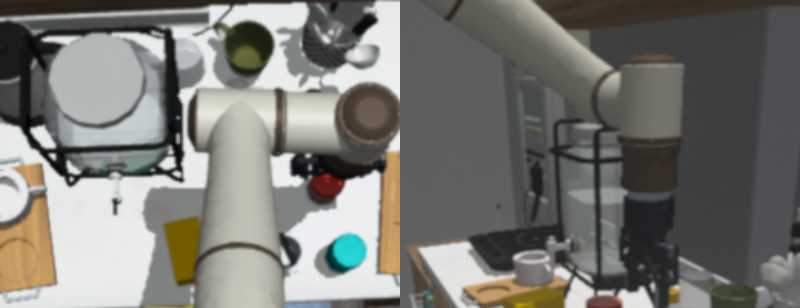

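```bash
python3 - <<'E'
from h import *
S=[]
for n,x0,y0,w,h in(('top',185,125,130,130),('side',270,75,130,150)):
    b=cv2.imread(f'pics/{n}0.png')[y0:y0+h,x0:x0+w];f=400/w;b=cv2.resize(b,None,fx=f,fy=f,interpolation=2)
    def L(P,col):
        q=((proj(n,P)-[x0,y0]+.5)*f-.5).astype(np.int32);cv2.polylines(b,[q],False,col,1,cv2.LINE_AA)
    for z,col in((253,(0,0,255)),(325,(0,140,255))): L([[553,45,z],[519,183,z],[443,165,z]],col)
    for x,y,col in((545,52,(0,200,0)),(545,275,(255,0,0))):
        L([[x,y,0],[x,y,350]],col)
        for z in(0,100,200,300): L([[x-15,y,z],[x+15,y,z]],col)
    S.append(cv2.copyMakeBorder(b,0,465-b.shape[0],0,0,0))
cv2.imwrite('pics/v10.png',cv2.hconcat(S))
E
```

```text
(no output)
```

View pics/v10.png

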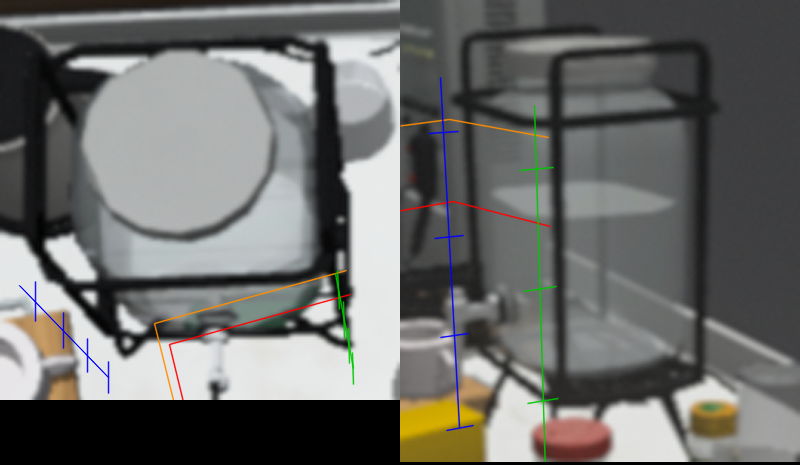

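The wrist's side tube would come within millimetres of the dispenser's front-right post, about (550,48), if I grasp the sugar jar with the tool vertical. So I'll tilt the tool about 10° back towards the robot, about the jar's own closing axis, and keep that tilt through placing.

Emit:
play_rows --pt "-3 33.5 0 0 0 -0.4" --pt "-3 33.5 0 0 0 -0.4" --pt "-3 33.5 0 -0.08 -0.41 0" --pt "-3 33.5 0 -0.09 -0.41 0" --pt "-3 33.5 0 -0.09 -0.41 0" --pt "-3 33.5 0 -0.09 -0.41 0" --pt "-3 33.5 0 0 0 0" --pt "-3 33.5 0 0 0 0" --pt "-3 33.5 0 0 0 0" --pt "-3 33.5 0 0 0 0" --pt "0 0 0 0 0 0" --pt "0 0 0 0 0 0"

```text
clock: 23.23
position: [505.4, -32.4, 223.0]
ee_rot: [0.991, -0.1, 0.086, 0.009]
contact_force: [0.4, -0.7, 0.0]
gripper_width: 85.4
grasp_force: 0.0
```

```bash
python3 - <<'E'
from h import *
s=read_state();print(s['position'],s['joints'].round(3),s['contact_force'].round(1));print(Rotation.from_quat(s['ee_rot']).as_matrix().round(3))
E
```

```text
[505.41391141 -32.39132101 223.02392721] [ 0.303  0.136 -0.481  0.118 -0.805  0.99 ] [ 0.4 -0.7  0. ]
[[ 0.965 -0.2    0.17 ]
 [-0.197 -0.98  -0.036]
 [ 0.173  0.001 -0.985]]
```

Emit:
play_rows --pt "12 -2.5 0 0 0 0" --pt "13 0 -15 0 0 0" --pt "0 0 -25 0 0 0" --pt "0 0 -25 0 0 0" --pt "0 0 -20 0 0 0" --pt "0 0 -15 0 0 0" --pt "0 0 -10 0 0 0" --pt "0 0 0 0 0 0" --pt "0 0 0 0 0 0"

```text
clock: 23.98
position: [530.6, -37.6, 112.9]
ee_rot: [0.991, -0.103, 0.086, 0.01]
contact_force: [0.1, 0.3, 0.2]
gripper_width: 85.5
grasp_force: 0.0
```

Emit:
play_rows --pt "0 1 -8 0 0 0" --pt "0 0 -10 0 0 0" --pt "0 0 -10 0 0 0" --pt "0 0 -6 0 0 0" --pt "0 0 0 0 0 0" --pt "0 0 0 0 0 0"

```text
clock: 24.48
position: [531.1, -35.5, 79.9]
ee_rot: [0.991, -0.102, 0.087, 0.009]
contact_force: [0.1, 0.8, -0.1]
gripper_width: 85.3
grasp_force: 0.0
```

Emit:
play_rows --pt "0 0 0 0 0 0" --pt "0 0 0 0 0 0" --pt "0 0 0 0 0 0" --pt "0 0 0 0 0 0" --pt "0 0 0 0 0 0" --pt "0 0 0 0 0 0" --pt "0 0 0 0 0 0" --gripper 0

```text
clock: 25.07
position: [531.9, -35.2, 81.0]
ee_rot: [0.991, -0.102, 0.088, 0.009]
contact_force: [-1.3, 0.4, 6.4]
gripper_width: 64.1
grasp_force: 66.7
```

Emit:
play_rows --pt "-3 0 20 0 0 0" --pt "-4 0 40 0 0 0" --pt "0 0 40 0 0 0" --pt "0 0 40 0 0 0" --pt "-9 -29 0 0 0 0" --pt "-9 -29 0 0 0 0" --pt "-9 -29 0 0 0 0" --pt "-9 -29 0 0 0 0.15" --pt "-9 -29 0 0 0 0.15" --pt "-9 -29 0 0 0 0.15" --pt "-9 -29 0 0 0 0.15" --pt "-9 -29 0 0 0 0.15" --pt "-9 -29 0 0 0 0" --pt "-9 -29 0 0 0 0" --pt "-10 -31 0 0 0 0" --pt "0 0 0 0 0 0" --pt "0 0 0 0 0 0"

```text
clock: 26.48
position: [422.2, -357.2, 218.0]
ee_rot: [0.994, -0.065, 0.086, 0.005]
contact_force: [-0.1, 0.7, -2.8]
gripper_width: 63.9
grasp_force: 68.4
```

```bash
python3 - <<'E'
from h import *
s=read_state();print(s['position'],s['contact_force'].round(1));print(Rotation.from_quat(s['ee_rot']).as_matrix().round(3))
E
```

```text
[ 422.23591262 -357.15094243  218.0222852 ] [-0.1  0.7 -2.8]
[[ 0.977 -0.13   0.17 ]
 [-0.128 -0.992 -0.021]
 [ 0.171 -0.001 -0.985]]
```

Emit:
play_rows --pt "1 1 -25 0 0 0" --pt "0 0 -35 0 0 0" --pt "0 0 -30 0 0 0" --pt "0 0 -16 0 0 0" --pt "0 0 0 0 0 0" --pt "0 0 0 0 0 0"

```text
clock: 26.98
position: [424.7, -354.3, 112.9]
ee_rot: [0.994, -0.062, 0.086, 0.005]
contact_force: [0.4, -0.3, -3.1]
gripper_width: 64.0
grasp_force: 68.4
```

Emit:
play_rows --pt "0 0 -7 0 0 0" --pt "0 0 -7 0 0 0" --pt "0 0 -5 0 0 0" --pt "0 0 -3 0 0 0" --pt "0 0 0 0 0 0" --pt "0 0 0 0 0 0"

```text
clock: 27.48
position: [425.0, -355.5, 91.9]
ee_rot: [0.994, -0.063, 0.088, 0.006]
contact_force: [-0.0, -0.2, -2.5]
gripper_width: 63.8
grasp_force: 68.6
```

In the pocket already: z is 92, and the rim would have stopped it at about 99. Lowering to the floor.

Emit:
play_rows --pt "0 0 -1.5 0 0 0" --pt "0 0 -1 0 0 0" --pt "0 0 0 0 0 0" --pt "0 0 0 0 0 0"

```text
clock: 27.82
position: [425.0, -355.4, 89.4]
ee_rot: [0.994, -0.063, 0.088, 0.006]
contact_force: [0.9, 0.8, -4.5]
gripper_width: 63.9
grasp_force: 68.6
```

Emit:
play_rows --pt "0 0 -1 0 0 0" --pt "0 0 -1 0 0 0" --pt "0 0 0 0 0 0" --pt "0 0 0 0 0 0"

```text
clock: 28.15
position: [425.1, -355.5, 89.0]
ee_rot: [0.994, -0.063, 0.088, 0.006]
contact_force: [-3.8, 3.0, 6.2]
gripper_width: 64.1
grasp_force: 69.6
```

Emit:
play_rows --pt "0 0 0 0 0 0" --pt "0 0 0 0 0 0" --pt "0 0 0 0 0 0" --pt "0 0 0 0 0 0" --pt "-2 0 12 0 0 0" --pt "-5 0 30 0 0 0" --pt "-6 0 38 0 0 0" --pt "-6 0 38 0 0 0" --pt "0 35 20 0 0.4 0" --pt "0 35 0 0 0.4 0" --pt "0 35 0 0 0.4 0" --pt "0 35 0 0 0.4 0" --pt "0 35 0 0 0 0" --pt "0 35 0 0 0 0" --pt "0 35 0 0 0 0" --pt "0 0 0 0 0 0" --gripper 1

```text
clock: 29.48
position: [406.2, -106.4, 225.6]
ee_rot: [0.998, -0.059, 0.005, 0.011]
contact_force: [0.2, -1.2, -0.5]
gripper_width: 85.4
grasp_force: 0.0
```

```bash
python3 - <<'E'
from h import *
print(read_state()['position'])
snap('top','tf');snap('side','sf')
t=cv2.imread('pics/tf.png');hsv=cv2.cvtColor(t,cv2.COLOR_BGR2HSV)
def blob(m,x0,y0,x1,y1):
    M=np.zeros(m.shape,bool);M[y0:y1,x0:x1]=m[y0:y1,x0:x1];n,l,st,c=cv2.connectedComponentsWithStats(M.astype(np.uint8));k=1+st[1:,4].argmax();return l==k,c[k],st[k]
H,S,V=cv2.split(hsv)
red=((H<8)|(H>170))&(S>90)
for nm,m,box,z,tgt in(('sugar',red,(420,200,490,320),113,(424.3,-356.3)),('coffee',red,(150,225,230,320),108,(429,353)),('tea',(H>20)&(H<32)&(S>200)&(V>150),(420,180,490,320),113,(532.4,-370))):
    l,c,st=blob(m,*box);print(nm,c.round(1),st[:5],up('top',[c],z)[0,:2].round(1),'target',tgt)
    if nm=='tea':
        r=cv2.minAreaRect(np.argwhere(l)[:,::-1].astype(np.float32));q=up('top',cv2.boxPoints(r),113)[:,:2];print(q.round(),)
# side expected vs seen lid centres
s=cv2.imread('pics/sf.png');h=cv2.cvtColor(s,cv2.COLOR_BGR2HSV);m=((h[...,0]<8)|(h[...,0]>170))&(h[...,1]>90)
for p in((424.3,-356.3,113),(429,353,108)):
    q=proj('side',[p])[0];l,c,st=blob(m,*(int(v) for v in(q[0]-40,q[1]-30,q[0]+40,q[1]+40)));print('side top proj',q.round(1),'blob',st)
E
```

```text
[ 406.22863849 -106.36175139  225.64863737]
sugar [457.1 275.5] [445 263  25  26 502] [ 426.2 -352.8] target (424.3, -356.3)
coffee [183.6 286.3] [173 275  23  23 414] [425.2 350.2] target (429, 353)
tea [459.1 235.2] [448 217  23  38 795] [ 531.4 -367.3] target (532.4, -370)
[[ 485. -332.]
 [ 582. -345.]
 [ 578. -404.]
 [ 481. -390.]]
side top proj [345.5 276.2] blob [329 270  35  23 657]
side top proj [244.2 179.9] blob [234 177  19   9 143]
```

All three lids are within 5 mm of their pocket centres at the seated height, and the filter holder was home. Handing in.

```bash
python3 -c "
from bench import job_done
print(job_done())"
```

```text
the job is handed in; nothing more can be done
None
```

I handed the job in at about 29.5 s: coffee jar, filter holder (lugs in the notches), tea box and sugar jar are all in place and released, and I did not touch the salt, pepper or turquoise jar.

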